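Clear the reading plate and cage a vial on it

TASK

With the green scraper block, sweep the three orange chips down the sloping plate into the white catch tray, never touching them with the fingers, then stand the scraper upright across the plate on the blue band and let go. Move the vial from the blue tray to the rubber-barred cradle, let go, take it again by its ends and lay it between scraper and black stop bar, at rest on its side against the scraper. Do not let the vial drop or roll onto the bench or into the catch tray, and leave the other bench things in place.

Things in the scene. Friction and masses are not known exactly. Their poses are not given: they have to be found in the camera images.
- plate (a point): Centre of the top face of the fixed bare aluminium plate, 36 mm above the bench. x points uphill along the face, y across, z square to the face; slope 0.07 rad (4 degrees), a loose vial rolls down it. 154 mm wide between side rails that stand 6 mm above it; open low lip at x = -100 mm.
- band (a point): Centre of the flat painted blue band across the plate where the scraper is to stand: x = 20 to 70 mm from the plate's centre, so this point is at x = 45 mm. Axes as the plate's.
- stop_bar (a point): Top edge, mid-length, of the near (downhill) face of the fixed black stop bar across the plate's high end: 100 mm uphill of the plate's centre, 16 mm above its face. Axes as the plate's.
- catch (a point): Centre of the inner floor of the white catch tray fixed under the plate's low lip; axes level, x towards the plate. Inside 74 mm (x) by 160 mm (y), walls 19 mm above its floor; floor 3 mm above the bench, the lip about 26 mm above that floor.
- scraper_center (a point): Centre (23 mm above its underside) of the loose green scraper block, 0.18 kg, 46 mm high, 24 mm thick along its x. The lower 20 mm is 94 mm long (along y) with a black rubber sole; above it the hand grip is 60 mm long and also 24 mm thick. z up. It starts upright on the bench.
- vial_tray: Fixed shallow blue tray where the vial starts, lying along the tray's y. Origin under its centre, z up. Inner floor 10 mm above the bench, 124 mm along x (the way the vial can roll), 66 mm along y. The end walls at +-y stand 26 mm above the floor, close to the vial's ends: here it can be taken only across its diameter. The walls at +-x stand 10 mm above the floor.
- cradle_seat (a point): Centre of the vial when it rests in the fixed cradle, 56 mm above the bench; z up, the vial's axis along y (either way round). A grey post 22 by 34 mm (x, y), 40 mm high, on a base 90 by 80 by 8 mm; on top two black rubber bars, 8 mm thick, 16 mm apart, 34 mm long along y: the vial's ends overhang by 12 mm.
- vial_center (a point): Centre of a loose amber glass vial with a white screw cap and paper label, lying on its side: a plain cylinder 28 mm in diameter and 58 mm long, its axis along y (cap at +y), about 50 g, rolls freely. x and z turn with it as it rolls.
- chip0_center (a point): Centre of a loose orange plastic chip, about 18 by 14 mm and 7 mm thick, 12 g, lying flat on the plate below the blue band. z up.
- chip1_center (a point): Centre of a loose orange plastic chip, about 18 by 14 mm and 7 mm thick, 12 g, lying flat on the plate below the blue band. z up.
- chip2_center (a point): Centre of a loose orange plastic chip, about 18 by 14 mm and 7 mm thick, 12 g, lying flat on the plate below the blue band. z up.
- jar: Bystander: amber jar, 52 mm wide, 75 mm high. Origin under its centre.
- beaker: Bystander: clear beaker, 66 mm wide, 70 mm high. Origin under its centre.
- buffer_bottle: Bystander: white bottle with red cap, 60 mm wide, 70 mm high or a little over with its cap. Origin under its centre.
- tip_box: Bystander: blue box with clear top, 80 by 120 mm, 68 mm high. Origin under its centre.
There are look-alikes about, which are no part of the job. There is more than one size of the part that bears scraper_center; the job needs the middle-sized.

How it is judged:
On the way, in this order (a step that is already met when the one before it is completed fails the run):
1. all three chips lie in the catch tray (x of chip0_center in the frame of catch between -0.04 and 0.04 m and y of chip0_center in the frame of catch between -0.083 and 0.083 m and z of each of chip0_center, chip1_center, chip2_center in the frame of catch below 0.022 m and x of chip1_center in the frame of catch between -0.04 and 0.04 m and y of chip1_center in the frame of catch between -0.083 and 0.083 m and x of chip2_center in the frame of catch between -0.04 and 0.04 m and y of chip2_center in the frame of catch between -0.083 and 0.083 m), for 0.2 s.
2. the scraper stands upright across the blue band, let go (x of scraper_center in the frame of plate between 0.03 and 0.062 m and y of scraper_center in the frame of plate between -0.035 and 0.035 m and z of scraper_center in the frame of plate between 0.018 and 0.028 m and angle between the y axis of scraper_center and the y axis of plate, either way round below 0.2 rad and angle between scraper_center's own z axis and vertical below 0.2 rad and contact force between the fingers and scraper below 0.05 N and linear speed of scraper below 0.02 m/s), for 0.2 s.
3. the vial lies in the cradle, let go (distance between vial_center and cradle_seat below 0.01 m and angle between the y axis of vial_center and the y axis of cradle_seat, either way round below 0.15 rad and contact force between the fingers and vial below 0.05 N and linear speed of vial below 0.02 m/s), for 0.2 s.
At the end, for the whole second after the job is handed in: Chips in the catch tray; scraper upright (0.2 rad) across the plate on the blue band (centre 30 to 62 mm uphill of plate centre, 35 mm off the middle line at most); vial at rest on its side on the plate against the scraper's uphill side (within 6 mm, 0.2 rad), 50 mm off the middle at most (all of step 1 and x of scraper_center in the frame of plate between 0.03 and 0.062 m and y of scraper_center in the frame of plate between -0.035 and 0.035 m and z of scraper_center in the frame of plate between 0.018 and 0.028 m and angle between the y axis of scraper_center and the y axis of plate, either way round below 0.2 rad and angle between scraper_center's own z axis and vertical below 0.2 rad and x of vial_center in the frame of plate between 0.05 and 0.1 m and y of vial_center in the frame of plate between -0.05 and 0.05 m and z of vial_center in the frame of plate between 0.01 and 0.019 m and angle between the y axis of vial_center and the y axis of scraper_center, either way round below 0.2 rad and (x of vial_center in the frame of scraper_center between 0.022 and 0.032 m or x of vial_center in the frame of scraper_center between -0.032 and -0.022 m) and linear speed of each of vial, scraper below 0.02 m/s); the robot touches nothing.
It fails at once if a finger touches a chip (contact force between the fingers and chip0 above 0.05 N or contact force between the fingers and chip1 above 0.05 N or contact force between the fingers and chip2 above 0.05 N).
It fails at once if the vial lies on the bench or in the catch tray (height (world z) of vial_center below 0.0185 m).
It fails at once if the vial drops freely (faster than 0.6 m/s out of the fingers) (linear speed of vial above 0.6 m/s and contact force between the fingers and vial below 0.01 N).
It fails at once if another bench thing is shifted by more than 30 mm (distance of any of jar, beaker, buffer_bottle, tip_box from where it was at the start of the episode above 0.03 m).
It also fails if it takes over 72 s, if anything falls off the work surface, if the arm or the gripper's body presses on something with over 40 N, if the wrist force passes 120 N, or if a joint passes its speed limit or range.

ROBOT

A 7-joint arm with a two-finger parallel gripper is mounted at the origin on the work surface. World frame = base frame: x ahead of the robot, y to its left, z up, the work surface at z = 0. Lengths are in m, angles in rad, forces in N, time in s.
With the tool pointing down it reaches from about 0.4 to 0.75 m from the base axis. Payload 19.5 kg.
Tool frame: the origin (TCP) lies midway between the tips of the shut fingers; the grasp point (between the pads) lies 19 mm behind it; z points along the fingers, y is the direction in which the jaws open and shut (so a half turn about z gives the same grasp; the last joint's range is limited). The gripper opens to 85 mm and grips with 20 to 120 N. Pads are 22 mm wide; open, the fingers measure 114 mm over their backs; the gripper's body (76 mm by 85 mm) begins 54 mm behind the grasp point. The pads swing forward as they close: fully open they stand 13 mm farther back than shut.
Start: joints at [1.141, 0.707, -0.028, 1.485, 0.022, 0.951, -0.075], TCP at [0.217, -0.532, 0.231] pointing down, gripper open.
Joint ranges: [-2.71, 2.71], [-0.32, 2.16], [-1.57, 1.52], [0, 2.45], [-1.46, 4.6], [0, 2.02], [-2.83, 2.83]. Speed limits (rad/s): [1.89, 1.89, 2.57, 2.57, 3.01, 3.01, 3.01].

INTERFACE

Orientations are given as a 3x3 rotation matrix whose columns are the frame's x, y, z axes.
In Python, from bench import robot, optics, order gives the robot as it stands. The module is installed in compiled form; this text tells all that it offers.
- The arm moves only by the tool arm_command, never from a script. Its argument "plan" is a list of rows, each a list of 5 numbers: the opening in per cent of the stroke, from 0 (shut) to 100 (fully open), then the shift along the world's x, y, z in m, then the turn about the world's z in rad. In form: [[fingers, tx, ty, tz, spin], ...]. A call has 1 to 20 rows; each row is the pose to reach, as a shift and turn from the pose commanded when the call began; what a row does not reach only later rows make up. A row lasts 1/10 s, in which the tool goes at most 50 mm and 8.59 degrees, less where a joint would pass 70% of its speed; a pose out of reach is approached as far as the arm can. A call with a gripper value outside its range is refused whole. The fingers move at their own pace and stop on an object; "grip_force" is the grip in N (left out, the last holds). Time passes only in rows, so rows that repeat a pose let the fingers close. It gives the time, the measured TCP pose, the force and the opening at its end, in the units of the state.
- robot.sense(): the state, without advancing time (a new reading comes with each control period).
- optics.snapshot(name): name is "scene" or "top"; returns a dict with "img" (400x640x3 uint8, red, green, blue), "range_z" (400x640 float32, m along the optical axis (not along the pixel's ray), 0 where there is no reading), "fx", "fy", "cx", "cy" (pixels), "world_from_camera" (4x4, takes a point from camera to world coordinates). Camera axes: x right, y up, looking along -z (the intrinsics and any distortion apply to the point x, -y, -z); pixel columns grow to the right and rows downward; lengths in m; the calibration is good to about 2 mm. A picture is of the moment at which its call begins.
- order.finish_job(): hands the job in, once; it reports no verdict.
The state is a dict: "t": time; "joint_positions": joint angles; "joint_vel": joint speeds; "joint_torque": joint torques, N m; "eef_pos": TCP position; "tcp_rot": TCP orientation; "ft_force": force on the tool from outside, world axes, zero at the start; "ft_torque": the same for the moment, N m; "gripper_width": finger opening in m.
Only numpy, scipy, OpenCV 4.12 (cv2) and the standard library are available. Lean on these libraries where they do the work, as an engineer would, in place of code of your own. Each camera call takes 0.05 s, during which the arm holds its last target. There are 200 camera calls.

## Working session

There is one attempt and no reset: what is moved stays moved. The work goes in short steps, Python scripts to look and compute and a tool call to move; the robot and the scene stay as the last step left them, time stands still between calls to the robot, and variables do not carry over. Pictures are saved under pics/ and viewed, about 8 in all and at most 12, crops included, and the job is handed in when it is done.

Besides the shell and the picture viewer there is one more tool, called after "Emit:" as name([rows], argument=value, ...), one row to a line, values as JSON. arm_command: Moves the arm, as the interface text tells. Its arguments: {"type":"object","properties":{"plan":{"type":"array","items":{"type":"array","items":{"type":"number"}}},"grip_force":{"type":"number"}},"required":["plan"]}

```bash
mkdir -p pics
cat > h.py <<'E'
import numpy as np, cv2
from bench import robot, optics, order
def snap(n):
    s=optics.snapshot(n); np.savez(f'pics/{n}.npz',**s); return s
def load(n): return dict(np.load(f'pics/{n}.npz'))
def cloud(s):
    v,u=np.mgrid[0:400,0:640]; z=s['range_z']
    p=np.stack([(u-s['cx'])/s['fx']*z,-(v-s['cy'])/s['fy']*z,-z,np.ones_like(z)],-1)
    w=(p@s['world_from_camera'].T)[...,:3]; w[z==0]=np.nan; return w
def crop(s,name,x0,y0,x1,y1,k):
    im=cv2.resize(s['img'][y0:y1,x0:x1,::-1],None,fx=k,fy=k,interpolation=cv2.INTER_CUBIC); cv2.imwrite('pics/'+name,im)
E
python3 - <<'E'
from h import *
for n in('scene','top'):
    s=snap(n); crop(s,n+'0.png',0,0,640,400,1.25); print(n,s['fx'],s['cx'],s['cy'],s['world_from_camera'].round(3).tolist(),list(s.keys()))
print(robot.sense())
E
```

```text
scene 464.4062892279355 324.193443429225 202.0889364148778 [[0.562, -0.465, 0.684, 1.318], [0.827, 0.308, -0.47, -0.476], [0.008, 0.83, 0.558, 0.644], [0.0, 0.0, 0.0, 1.0]] ['img', 'range_z', 'fx', 'fy', 'cx', 'cy', 'world_from_camera']
top 501.8592479880419 318.02460064731486 195.12930356333368 [[0.014, 0.989, -0.145, 0.415], [-1.0, 0.015, 0.001, -0.01], [0.003, 0.145, 0.989, 1.281], [0.0, 0.0, 0.0, 1.0]] ['img', 'range_z', 'fx', 'fy', 'cx', 'cy', 'world_from_camera']
{'t': 0.1, 'joint_positions': array([ 1.14133233,  0.7070074 , -0.02764203,  1.48496822,  0.02200612,
        0.95087428, -0.0755021 ]), 'joint_vel': array([-0.00180569, -0.00011092,  0.00078604, -0.00039043, -0.0003588 ,
       -0.00083838, -0.00113176]), 'joint_torque': array([ 6.39328464e-04, -8.84302711e+01,  1.23639017e+00, -2.36457163e+01,
        1.70299073e-02,  5.06705561e-03, -1.11413917e-04]), 'eef_pos': array([ 0.21733993, -0.53208774,  0.23088937]), 'tcp_rot': array([[ 9.25749262e-01,  3.78137756e-01, -3.76570128e-04],
       [ 3.78137944e-01, -9.25748846e-01,  8.77472380e-04],
       [-1.68039239e-05, -9.54714862e-04, -9.99999544e-01]]), 'ft_force': array([-0.81555961,  0.47505348, -0.86280649]), 'ft_torque': array([ 0.01815844, -0.01503245,  0.02556005]), 'gripper_width': 0.08548894517427728}
```

View pics/scene0.png

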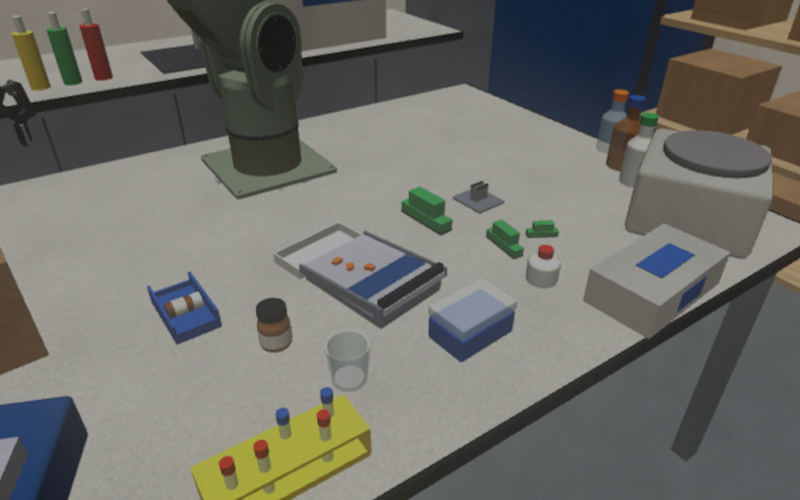

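View pics/top0.png

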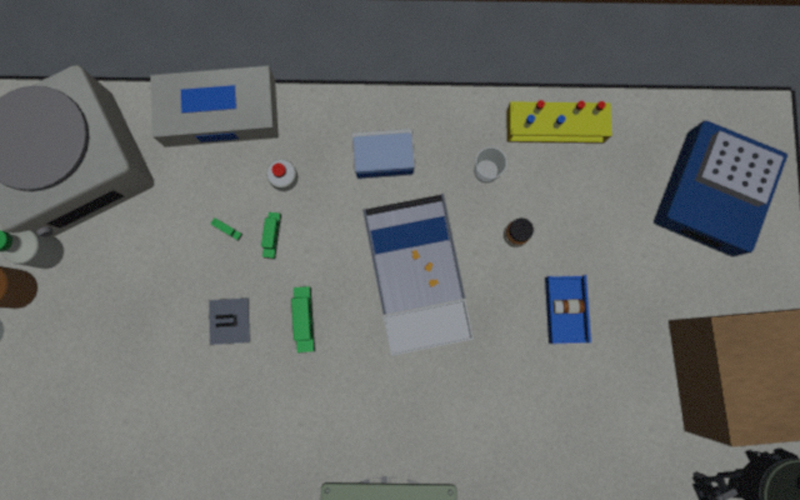

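Scene view (800 px scale): green blocks at (427,208) large, (505,237) middle, (542,229) small. In the top view they are at (303,319), (271,235) and (226,229). The vial is at (568,307) in the blue tray, the cradle at (228,321), the plate around (415,255), and the chips at (416,255), (429,267) and (433,283). Next I measure them with depth from both views.

Run:
```python
from h import *
T=load('top');S=load('scene')
def masks(s):
    h=cv2.cvtColor(s['img'],cv2.COLOR_RGB2HSV).astype(int); H,Sa,V=h[...,0],h[...,1],h[...,2]
    return {'green':(H>50)&(H<75)&(Sa>130),'orange':(H>5)&(H<22)&(Sa>110)&(V>120),'blue':(H>100)&(H<125)&(Sa>150)}
for n,s in(('top',T),('scene',S)):
    w=cloud(s)
    for c,m in masks(s).items():
        k,l,st,ce=cv2.connectedComponentsWithStats(m.astype(np.uint8))
        for i in range(1,k):
            if st[i,4]<12: continue
            p=w[l==i]; p=p[~np.isnan(p[:,0])]
            if len(p)<8 or p[:,0].max()>0.85 or abs(p[:,1]).max()>.5: continue
            t=p
            r=cv2.minAreaRect((t[:,:2]*1000).astype(np.float32))
            hi=p[p[:,2]>p[:,2].max()-.008]; rh=cv2.minAreaRect((hi[:,:2]*1000).astype(np.float32))
            print(n,c,ce[i].round(),st[i,4],'z',p[:,2].min().round(3),p[:,2].max().round(3),'rect',np.round(r[0]),np.round(r[1]),round(r[2],1),'top',np.round(rh[0],1),np.round(rh[1]),round(rh[2],1))
w=cloud(T)
# plate plane fit from top view, grey face px region (640 scale)
def plane(w,x0,y0,x1,y1):
    p=w[y0:y1,x0:x1].reshape(-1,3);p=p[~np.isnan(p[:,0])]
    A=np.c_[p[:,:2],np.ones(len(p))]; c=np.linalg.lstsq(A,p[:,2],rcond=None)[0]; return c,np.std(A@c-p[:,2])
print('plate plane',plane(w,308,205,325,240),plane(w,308,180,350,196))
for nm,(u,v) in dict(vialtrayfloor=(445,262),vial=(455,245),catch=(340,262),cradbase=(170,265),cradbar=(180,257),bench=(300,300)).items(): print(nm,w[v,u].round(3))
crop(T,'ct.png',150,140,390,300,3.3)
crop(T,'vt.png',420,210,490,285,7)
crop(S,'cs.png',210,130,460,270,3.2)
```

```text
top green [216. 187.] 360 z 0.003 0.054 rect [615. 246.] [27. 91.] 88.7 top [614.2 245.2] [23. 58.] 85.3
top green [181. 183.] 126 z 0.008 0.036 rect [627. 341.] [64. 13.] 60.3 top [626.4 340.6] [43. 13.] 60.0
top green [242. 255.] 713 z 0.017 0.071 rect [446. 173.] [126.  33.] 6.2 top [445.1 173.2] [82. 32.] 5.5
top orange [332. 203.] 27 z 0.038 0.05 rect [577. -46.] [15. 10.] 0.5 top [575.4 -45.9] [13. 10.] 0.5
top orange [343. 213.] 27 z 0.035 0.046 rect [552. -73.] [11. 14.] 46.0 top [552.1 -73.4] [10. 14.] 47.7
top orange [346. 226.] 25 z 0.033 0.044 rect [520. -83.] [12. 10.] 89.8 top [520.3 -82.5] [10. 12.] 0.1
top blue [424.  95.] 25 z 0.086 0.098 rect [ 843. -269.] [10. 13.] 50.6 top [ 843. -268.] [10. 12.] 69.4
top blue [448.  95.] 24 z 0.087 0.097 rect [ 842. -328.] [ 9. 14.] 43.6 top [ 842. -328.] [ 9. 14.] 43.6
top blue [173. 110.] 104 z 0.021 0.057 rect [812. 364.] [ 4. 74.] 5.6 top [811.5 366.6] [ 3. 68.] 5.4
top blue [308. 138.] 88 z 0.022 0.055 rect [743.  18.] [  4. 110.] 4.6 top [743.4  -5. ] [ 2. 38.] 6.6
top blue [327. 188.] 1031 z 0.031 0.047 rect [616. -34.] [ 45. 147.] 12.1 top [615.5 -34.3] [ 45. 146.] 12.1
top blue [454. 248.] 1338 z 0.002 0.042 rect [ 473. -351.] [130.  75.] 1.8 top [ 472.2 -351.1] [126.  74.] 1.8
scene orange [269. 208.] 24 z 0.029 0.039 rect [518. -83.] [26. 17.] 5.3 top [523.8 -83.6] [13. 20.] 31.2
scene orange [280. 212.] 27 z 0.031 0.042 rect [549. -71.] [11. 32.] 60.6 top [555.6 -74.2] [11. 18.] 61.1
scene orange [295. 213.] 26 z 0.041 0.044 rect [577. -47.] [17. 12.] 66.0 top [577.2 -46.8] [17. 12.] 66.0
plate plane (array([ 0.06651351,  0.03794757, -0.000847  ]), np.float64(0.0024345288941353747)) (array([0.05423429, 0.01093443, 0.0071527 ]), np.float64(0.0024929194753205517))
vialtrayfloor [ 0.436 -0.334  0.004]
vial [ 0.477 -0.35   0.04 ]
catch [ 0.432 -0.069  0.004]
cradbase [0.418 0.358 0.007]
cradbar [0.438 0.326 0.038]
bench [ 0.336  0.03  -0.001]
```

View pics/ct.png

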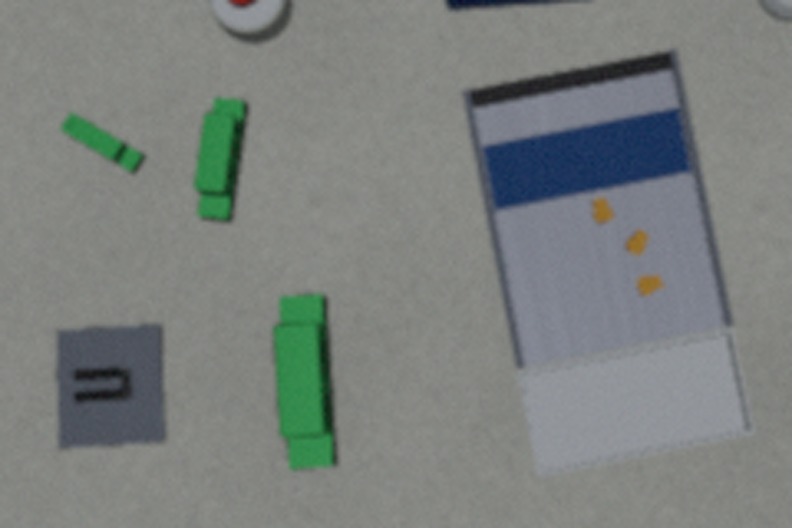

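View pics/vt.png

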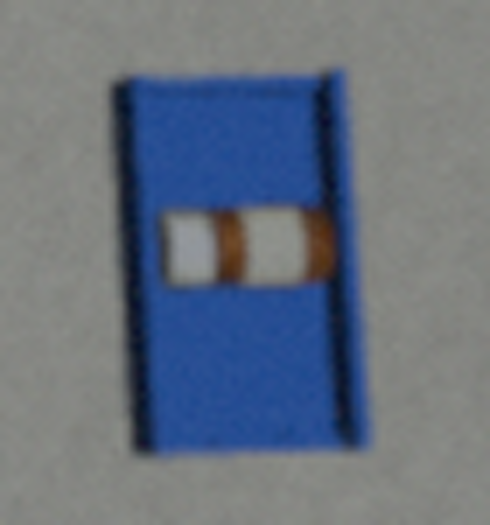

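Top crop (3.3x, origin 150,140): the middle block spans (200–245, 98–220) with its grip from (198,192) to (243,113). Band corners are (484,148), (680,110), (690,172) and (497,207); the cradle base is (58–165, 325–447). Candidates are the large block (303,383), the middle (220,160) and the small (103,142). The base lengths measure about 126, 91 and 64 mm, so I choose the middle one. Its 91 mm is close to the stated 94 mm. Now the scene crop, for second-view heights.

View pics/cs.png

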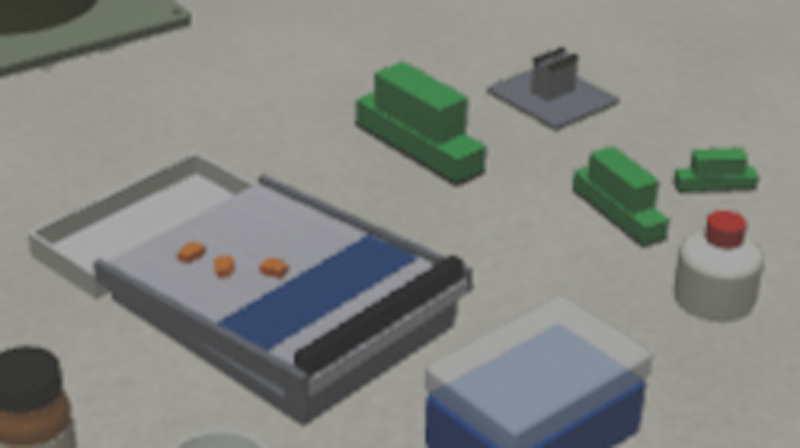

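```bash
cat >> h.py <<'E'
def ray(s,u,v):
    M=s['world_from_camera']; d=M[:3,:3]@np.array([(u-s['cx'])/s['fx'],-(v-s['cy'])/s['fy'],-1]); return M[:3,3],d/np.linalg.norm(d)
def tri(a,b):
    (o1,d1),(o2,d2)=a,b
    t=np.linalg.lstsq(np.c_[d1,-d2],o2-o1,rcond=None)[0]; p,q=o1+t[0]*d1,o2+t[1]*d2
    return (p+q)/2,np.linalg.norm(p-q)
def atz(r,z): o,d=r; return o+d*(z-o[2])/d[2]
def proj(s,p):
    M=np.linalg.inv(s['world_from_camera']); q=M[:3,:3]@p+M[:3,3]; return np.array([s['cx']+s['fx']*q[0]/-q[2],s['cy']-s['fy']*q[1]/-q[2]])
E
python3 - <<'E'
from h import *
T=load('top');S=load('scene')
ct=lambda x,y:ray(T,150+x/3.3-.35,140+y/3.3-.35)
cs=lambda x,y:ray(S,210+x/3.2-.35,130+y/3.2-.35)
vt=lambda x,y:ray(T,420+x/7-.43,210+y/7-.43)
print('T dist? ok')
P=dict(bandLL=(ct(497,207),cs(375,237)),bandLR=(ct(690,172),cs(220,322)),bandHL=(ct(484,148),cs(415,262)),bandHR=(ct(680,110),cs(270,348)),
 cradbars=(ct(102,384),cs(556,60)),griptop=(ct(214,152),cs(623,171)),vial=(vt(249,247),ray(S,183/1.25-.1,304/1.25-.1)))
for k,(a,b) in P.items():
    p,e=tri(a,b); print(k,p.round(4),'gap',round(e,4))
# top only, known heights
f=lambda z,*pts:[atz(ct(*p),z)[:2].round(4).tolist() for p in pts]
hz=.036+.07*.02; hh=.036+.07*.07
b=np.array(f(hz,(497,207),(690,172))+f(hh,(484,148),(680,110))); print('band',b.tolist(),'c',b.mean(0))
up=b[2:].mean(0)-b[:2].mean(0); ac=(b[0]-b[1]+b[2]-b[3]); print('up',np.degrees(np.arctan2(up[1],up[0])),np.linalg.norm(up),'across',np.degrees(np.arctan2(ac[1],ac[0]))-90,np.linalg.norm(ac)/2)
print('rails z.035-.05', f(.036-.007+.006,(520,367),(732,325)),f(.036+.007+.006,(466,92),(676,52)))
print('catch far corners z.022',f(.022,(537,473),(749,430)))
print('stopbar top low edge',f(.059,(472,106),(677,70)))
print('shoulder ends z.02',f(.02,(200,217),(231,220),(215,98),(245,100)))
print('griptop z.046',f(.046,(213,112),(243,116),(197,190),(227,193)),f(.046,(214,152)))
print('crad base',f(.008,(58,328),(161,325),(165,440),(60,447)), 'bars z.044',f(.044,(75,372),(130,370),(75,397),(130,397)))
g=lambda z,*pts:[atz(vt(*p),z)[:2].round(4).tolist() for p in pts]
print('vial ends',g(.024,(163,250),(335,245)),'tray',g(.036,(120,82),(340,72)),g(.02,(140,80),(335,78),(150,448),(350,446)))
print('chips',f(.043,(602,211),(637,243),(649,285)))
E
```

```text
T dist? ok
bandLL [0.5794 0.0357 0.0356] gap 0.0055
bandLR [ 0.608  -0.1102  0.0376] gap 0.0059
bandHL [0.623  0.0439 0.0359] gap 0.0004
bandHR [ 0.6555 -0.101   0.0426] gap 0.0083
cradbars [0.4413 0.326  0.0382] gap 0.0032
griptop [0.6162 0.2485 0.0392] gap 0.0007
vial [ 0.4786 -0.3538  0.0246] gap 0.0021
band [[0.5777, 0.0333], [0.6067, -0.1128], [0.6223, 0.0439], [0.6538, -0.1047]] c [ 0.615125 -0.035075]
up 11.526051321473684 0.04679364273061026 across 11.601264435377018 0.15042302017975842
rails z.035-.05 [[0.4576, 0.0138], [0.4913, -0.1448]] [[0.6637, 0.0581], [0.6971, -0.1009]]
catch far corners z.022 [[0.3793, -0.0001], [0.4135, -0.159]]
stopbar top low edge [[0.6511, 0.0528], [0.681, -0.101]]
shoulder ends z.02 [[0.5689, 0.2613], [0.5669, 0.2375], [0.6619, 0.254], [0.6607, 0.2307]]
griptop z.046 [[0.646, 0.2496], [0.6433, 0.2267], [0.5861, 0.2589], [0.5842, 0.2363]] [[0.6153, 0.2474]]
crad base [[0.4831, 0.3687], [0.4866, 0.29], [0.3995, 0.2827], [0.3931, 0.362]] bars z.044 [[0.4488, 0.3435], [0.4509, 0.3029], [0.4304, 0.3425], [0.431, 0.3018]]
vial ends [[0.4768, -0.3243], [0.4795, -0.3857]] tray [[0.5355, -0.3072], [0.5402, -0.3856]] [[0.5379, -0.3183], [0.5397, -0.3886], [0.4069, -0.3191], [0.4086, -0.3902]]
chips [[0.5751, -0.0461], [0.5513, -0.0726], [0.5198, -0.0819]]
```

Emit:
arm_command([
  [100,0.398,0.777,0,1.07],
  [100,0.398,0.777,0,1.07],
  [100,0.398,0.777,0,1.07],
  [100,0.398,0.777,0,1.07],
  [100,0.398,0.777,0,1.07],
  [100,0.398,0.777,0,1.07],
  [100,0.398,0.777,0,1.07],
  [100,0.398,0.777,0,1.07],
  [100,0.398,0.777,0,1.07],
  [100,0.398,0.777,0,1.07],
  [100,0.398,0.777,0,1.07],
  [100,0.398,0.777,0,1.07],
  [100,0.398,0.777,0,1.07],
  [100,0.398,0.777,0,1.07],
  [100,0.398,0.777,0,1.07],
  [100,0.398,0.777,0,1.07],
  [100,0.398,0.777,0,1.07],
  [100,0.398,0.777,0,1.07],
  [100,0.398,0.777,-0.05,1.07],
  [100,0.398,0.777,-0.1,1.07],
], grip_force=40)

```text
t: 2.1
eef_pos: [0.6155, 0.2455, 0.13]
tcp_rot: [[0.112, 0.994, 0.001], [0.994, -0.112, 0.001], [0.001, 0.001, -1.0]]
ft_force: [1.9, 0.4, -1.5]
gripper_width: 0.0857
```

Emit:
arm_command([
  [100,0,0,-0.04,0],
  [100,0,0,-0.08,0],
  [100,0,0,-0.1,0],
  [100,0,0,-0.112,0],
  [100,0,0,-0.112,0],
  [0,0,0,-0.112,0],
  [0,0,0,-0.112,0],
  [0,0,0,-0.112,0],
  [0,0,0,-0.112,0],
  [0,0,0,-0.112,0],
  [0,0,0,-0.112,0],
  [0,0,0,-0.112,0],
])

```text
t: 3.3
eef_pos: [0.6161, 0.245, 0.0208]
tcp_rot: [[0.113, 0.994, 0.002], [0.994, -0.113, 0.001], [0.001, 0.002, -1.0]]
ft_force: [-0.7, -0.2, 5.3]
gripper_width: 0.0592
```

Run:
```python
from h import *
r=robot.sense(); print(r['gripper_width'],r['eef_pos'],r['ft_force'],r['ft_torque'])
a=snap('scene'); t=snap('top')
A=cv2.resize(a['img'][110:210,340:460],None,fx=3.3,fy=4,interpolation=2);B=cv2.resize(t['img'][130:230,150:270],None,fx=3.3,fy=4,interpolation=2)
cv2.imwrite('pics/g1.png',np.hstack([A,B])[...,::-1])
```

```text
0.0591957795785 [0.61607433 0.24501763 0.02084349] [-0.72642318 -0.17268022  5.33889417] [-0.07277729  0.23249671  0.03882134]
```

View pics/g1.png

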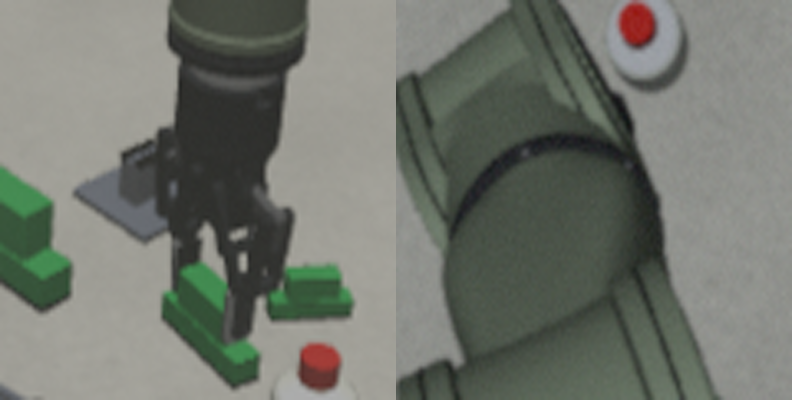

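Fingers are on the ends of the middle block's grip (59 mm). I lift it, carry it to the plate uphill of the chips and turn it across the slope.

Emit:
arm_command([
  [0,0,0,0.04,0],
  [0,0,0,0.08,0],
  [0,0,0,0.11,0],
  [0,0,-0.03,0.11,-0.14],
  [0,0.001,-0.07,0.11,-0.28],
  [0,0.001,-0.11,0.11,-0.42],
  [0,0.001,-0.15,0.11,-0.56],
  [0,0.002,-0.19,0.11,-0.7],
  [0,0.002,-0.23,0.11,-0.84],
  [0,0.003,-0.26,0.11,-0.98],
  [0,0.003,-0.28,0.11,-1.12],
  [0,0.003,-0.296,0.11,-1.258],
  [0,0.003,-0.296,0.11,-1.258],
  [0,0.003,-0.296,0.08,-1.258],
  [0,0.003,-0.296,0.06,-1.258],
  [0,0.003,-0.296,0.06,-1.258],
  [0,0.003,-0.296,0.06,-1.258],
])

```text
t: 5.1
eef_pos: [0.6188, -0.0507, 0.0803]
tcp_rot: [[0.98, 0.201, 0.001], [0.201, -0.98, 0.0], [0.001, -0.0, -1.0]]
ft_force: [0.3, -0.0, -0.8]
gripper_width: 0.0593
```

Run:
```python
from h import *
r=robot.sense(); print(r['gripper_width'],r['eef_pos'],r['tcp_rot'].round(3).tolist(),r['ft_force'])
a=snap('scene'); crop(a,'g2.png',210,130,390,260,4.2)
```

```text
0.05926785724526964 [ 0.61880372 -0.05070244  0.08025214] [[0.98, 0.201, 0.001], [0.201, -0.98, 0.0], [0.001, -0.0, -1.0]] [ 0.34112557 -0.00840082 -0.79877306]
```

View pics/g2.png

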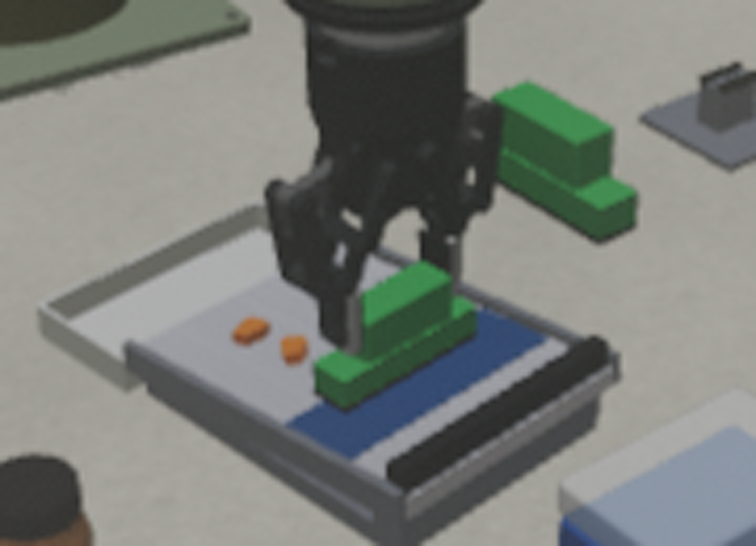

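Emit:
arm_command([
  [0,0,0,-0.008,0],
  [0,0,0,-0.014,0],
  [0,0,0,-0.016,0],
  [0,0,0,-0.017,0],
  [0,0,0,-0.018,0],
  [0,0,0,-0.018,0],
  [0,0,0,-0.018,0],
])

```text
t: 5.85
eef_pos: [0.6185, -0.0513, 0.0614]
tcp_rot: [[0.98, 0.198, 0.0], [0.198, -0.98, 0.0], [0.0, -0.0, -1.0]]
ft_force: [0.5, 0.5, -1.4]
gripper_width: 0.0589
```

Emit:
arm_command([
  [0,-0.0098,-0.002,-0.0007,0],
  [0,-0.0196,-0.004,-0.0014,0],
  [0,-0.0294,-0.006,-0.0021,0],
  [0,-0.0392,-0.008,-0.0028,0],
  [0,-0.049,-0.01,-0.0035,0],
  [0,-0.0588,-0.012,-0.0042,0],
  [0,-0.0686,-0.014,-0.0049,0],
  [0,-0.0784,-0.016,-0.0056,0],
  [0,-0.0882,-0.018,-0.0063,0],
  [0,-0.098,-0.02,-0.007,0],
  [0,-0.1078,-0.022,-0.0077,0],
  [0,-0.1176,-0.024,-0.0084,0],
  [0,-0.1274,-0.026,-0.0091,0],
  [0,-0.1333,-0.0272,-0.0095,0],
  [0,-0.1392,-0.0284,-0.0099,0],
  [0,-0.1431,-0.0292,-0.0102,0],
  [0,-0.1431,-0.0292,-0.0102,0],
  [0,-0.1431,-0.0292,-0.0102,0],
])

```text
t: 7.65
eef_pos: [0.4756, -0.0804, 0.0511]
tcp_rot: [[0.98, 0.199, 0.0], [0.199, -0.98, 0.0], [0.0, -0.0, -1.0]]
ft_force: [0.6, 0.2, -1.8]
gripper_width: 0.0592
```

Run:
```python
from h import *
a=snap('scene'); crop(a,'g3.png',210,130,390,260,4.2)
```

```text
(no output)
```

View pics/g3.png

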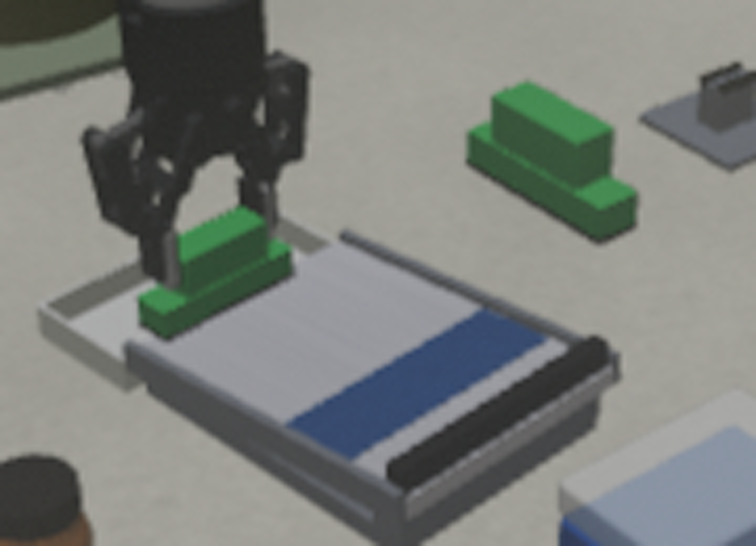

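The plate is clear of chips. I raise the scraper, return above the band, and check the chips in the tray by numbers.

Emit:
arm_command([
  [0,0,0,0.03,0],
  [0,0.01,0.003,0.05,0],
  [0,0.05,0.016,0.05,0],
  [0,0.09,0.03,0.05,0],
  [0,0.125,0.04,0.045,0],
  [0,0.139,0.045,0.035,0],
  [0,0.139,0.045,0.03,0],
  [0,0.139,0.045,0.03,0],
])

```text
t: 8.5
eef_pos: [0.6135, -0.0356, 0.0802]
tcp_rot: [[0.98, 0.199, -0.002], [0.199, -0.98, -0.0], [-0.002, -0.0, -1.0]]
ft_force: [0.6, 0.7, -2.4]
gripper_width: 0.0592
```

```bash
cat > chips.py <<'E'
from h import *
for n in('top','scene'):
    s=snap(n); w=cloud(s); h=cv2.cvtColor(s['img'],cv2.COLOR_RGB2HSV).astype(int)
    m=(h[...,0]>5)&(h[...,0]<22)&(h[...,1]>110)&(h[...,2]>90)
    k,l,st,ce=cv2.connectedComponentsWithStats(m.astype(np.uint8))
    for i in range(1,k):
        if st[i,4]<6: continue
        p=np.nanmedian(w[l==i],0)
        if .33<p[0]<.72 and abs(p[1]+.05)<.15: print(n,ce[i].round(),st[i,4],p.round(3))
print(robot.sense()['eef_pos'])
E
python3 chips.py
```

```text
top [354. 246.] 6 [ 0.471 -0.104  0.021]
scene [258. 202.] 9 [ 0.446 -0.073  0.008]
scene [252. 205.] 9 [ 0.451 -0.09   0.008]
[ 0.61382106 -0.03592136  0.08136403]
```

Run:
```python
from h import *
a=load('scene');t=load('top')
A=cv2.resize(a['img'][180:230,215:295],None,fx=5,fy=5,interpolation=2);B=cv2.resize(t['img'][225:285,300:380],None,fx=4.9,fy=4.17,interpolation=2)
cv2.imwrite('pics/g4.png',np.hstack([A,B])[...,::-1] if A.shape[0]==B.shape[0] else A)
print(A.shape,B.shape)
```

```text
(250, 400, 3) (250, 392, 3)
```

View pics/g4.png

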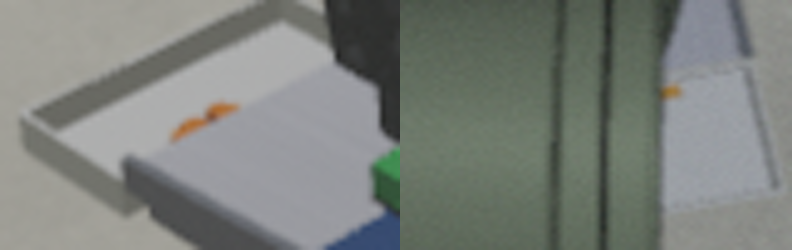

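Emit:
arm_command([
  [0,0,0.02,0.04,0],
  [0,0,0.07,0.06,0],
  [0,0,0.12,0.06,0],
  [0,0,0.17,0.06,0],
  [0,0,0.22,0.06,0],
  [0,0,0.22,0.06,0],
  [0,0,0.22,0.06,0],
])

```text
t: 9.3
eef_pos: [0.6138, 0.1856, 0.1415]
tcp_rot: [[0.98, 0.2, 0.0], [0.2, -0.98, 0.0], [0.0, -0.0, -1.0]]
ft_force: [0.8, -0.8, -2.1]
gripper_width: 0.0594
```

```bash
python3 chips.py
python3 - <<'E'
from h import *
t=load('top');crop(t,'g5.png',300,170,390,290,5)
E
```

```text
top [354. 247.] 9 [ 0.47  -0.103  0.02 ]
top [341. 255.] 24 [ 0.449 -0.071  0.011]
top [349. 254.] 24 [ 0.453 -0.091  0.012]
scene [258. 202.] 9 [ 0.444 -0.072  0.006]
scene [252. 205.] 9 [ 0.45  -0.091  0.007]
[0.61441803 0.1830707  0.14154696]
```

View pics/g5.png

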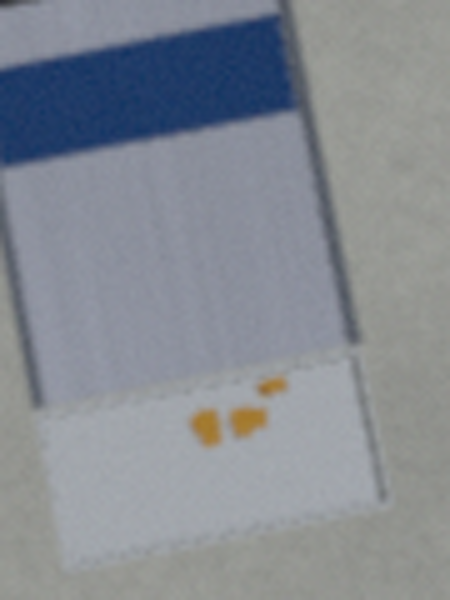

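The top crop shows two chips flat at (205,427) and (248,422). The third is at (272,385), standing on edge inside the tray about 27 mm uphill of its centre, with its top at z≈0.02. All three are in the tray, so I stand the scraper on the band.

Emit:
arm_command([
  [0,0,-0.05,0,0],
  [0,0.001,-0.1,0,0],
  [0,0.001,-0.15,0,0],
  [0,0.001,-0.19,-0.02,0],
  [0,0.001,-0.22,-0.05,0],
  [0,0.001,-0.22,-0.07,0],
  [0,0.001,-0.22,-0.077,0],
  [0,0.001,-0.22,-0.0795,0],
  [0,0.001,-0.22,-0.0805,0],
  [0,0.001,-0.22,-0.0805,0],
  [0,0.001,-0.22,-0.0805,0],
])

```text
t: 10.5
eef_pos: [0.6157, -0.0352, 0.0614]
tcp_rot: [[0.98, 0.199, 0.001], [0.199, -0.98, 0.0], [0.001, 0.0, -1.0]]
ft_force: [0.2, -0.2, -1.0]
gripper_width: 0.059
```

Emit:
arm_command([
  [0,0,0,-0.001,0],
  [0,0,0,-0.001,0],
  [75,0,0,-0.001,0],
  [75,0,0,-0.001,0],
  [85,0,0,-0.001,0],
  [100,0,0,-0.001,0],
  [100,0,0,-0.001,0],
  [100,0,0,0.01,0],
  [100,0,0,0.04,0],
  [100,0,0,0.08,0],
  [100,0,0,0.12,0],
])

```text
t: 11.6
eef_pos: [0.6151, -0.0355, 0.1827]
tcp_rot: [[0.98, 0.198, 0.0], [0.198, -0.98, 0.0], [0.0, -0.0, -1.0]]
ft_force: [-0.7, 0.3, 0.5]
gripper_width: 0.085
```

Emit:
arm_command([
  [100,-0.02,-0.04,0.0,0.14],
  [100,-0.035,-0.08,0.0,0.28],
  [100,-0.05,-0.12,0.0,0.42],
  [100,-0.07,-0.16,0.0,0.56],
  [100,-0.09,-0.2,0.0,0.7],
  [100,-0.105,-0.24,0.0,0.84],
  [100,-0.12,-0.28,0.0,0.98],
  [100,-0.137,-0.319,0.0,1.12],
  [100,-0.137,-0.319,-0.03,1.26],
  [100,-0.137,-0.319,-0.06,1.407],
  [80,-0.137,-0.319,-0.06,1.407],
  [80,-0.137,-0.319,-0.06,1.407],
])

```text
t: 12.8
eef_pos: [0.4785, -0.3546, 0.1217]
tcp_rot: [[-0.031, 1.0, 0.0], [1.0, 0.031, -0.0], [-0.0, 0.0, -1.0]]
ft_force: [0.3, -0.2, 0.7]
gripper_width: 0.0681
```

Run:
```python
from h import *
t=snap('top'); snap('scene'); w=cloud(t); h=cv2.cvtColor(t['img'],cv2.COLOR_RGB2HSV).astype(int)
m=(h[...,0]>50)&(h[...,0]<75)&(h[...,1]>130)
k,l,st,ce=cv2.connectedComponentsWithStats(m.astype(np.uint8))
for i in range(1,k):
    if st[i,4]<50: continue
    p=w[l==i]; p=p[~np.isnan(p[:,0])]
    if p[:,0].max()<.9: 
        hi=p[p[:,2]>p[:,2].max()-.01]; r=cv2.minAreaRect((hi[:,:2]*1000).astype(np.float32)); r2=cv2.minAreaRect((p[:,:2]*1000).astype(np.float32)); print(ce[i].round(1),p[:,2].max(),r,r2)
crop(t,'g6.png',300,150,500,290,4)
print(robot.sense()['eef_pos'],robot.sense()['tcp_rot'][:,1])
```

```text
[180.5 182.7] 0.03746697160101342 ((626.1043090820312, 340.1117858886719), (42.87637710571289, 12.873767852783203), 59.8699836730957) ((626.7973022460938, 341.22760009765625), (64.63105773925781, 13.019176483154297), 60.37871551513672)
[327.8 186.1] 0.09449712214838324 ((613.1591186523438, -36.068519592285156), (23.074201583862305, 59.21630096435547), 12.37250804901123) ((614.177001953125, -35.06061553955078), (27.687469482421875, 92.6700210571289), 14.567939758300781)
[  3.3 192.1] 0.17412697117798803 ((575.11328125, 695.656494140625), (31.42992401123047, 14.476948738098145), 14.147464752197266) ((573.8146362304688, 694.9232177734375), (14.813996315002441, 31.53978729248047), 89.07740783691406)
[241.8 255.2] 0.07057634217764819 ((444.5523986816406, 173.22604370117188), (82.28923797607422, 32.33603286743164), 4.959352970123291) ((445.89129638671875, 173.54689025878906), (126.01781463623047, 33.57962417602539), 6.457559585571289)
[ 0.47903614 -0.35470104  0.1224124 ] [0.99946546 0.0326619  0.00141548]
```

View pics/g6.png

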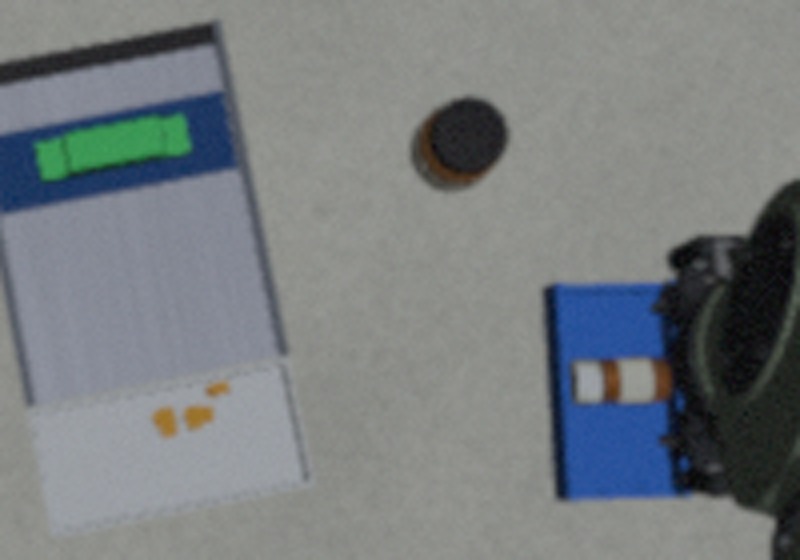

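The scraper stands on the band and the chips are in the tray. Now I take the vial across its diameter.

Emit:
arm_command([
  [80,-0.0005,0,-0.04,0],
  [80,-0.0005,0,-0.08,0],
  [80,-0.0005,0,-0.1,0],
  [80,-0.0005,0,-0.106,0],
  [80,-0.0005,0,-0.106,0],
  [60,-0.0005,0,-0.106,0],
  [45,-0.0005,0,-0.106,0],
  [0,-0.0005,0,-0.106,0],
  [0,-0.0005,0,-0.106,0],
  [0,-0.0005,0,-0.106,0],
  [0,-0.0005,0,-0.106,0],
  [0,-0.0005,0,-0.106,0],
], grip_force=30)

```text
t: 14.1
eef_pos: [0.4783, -0.3548, 0.0157]
tcp_rot: [[-0.036, 0.999, 0.001], [0.999, 0.036, -0.001], [-0.001, 0.001, -1.0]]
ft_force: [-1.5, -0.2, 10.0]
gripper_width: 0.027
```

Emit:
arm_command([
  [0,0,0,0.04,0],
  [0,0,0,0.08,0],
  [0,0,0.02,0.12,0],
  [0,-0.002,0.06,0.14,0],
  [0,-0.004,0.11,0.14,0.035],
  [0,-0.006,0.16,0.14,0.035],
  [0,-0.01,0.21,0.14,0.035],
  [0,-0.01,0.26,0.14,0.035],
  [0,-0.01,0.31,0.14,0.035],
  [0,-0.01,0.36,0.14,0.035],
  [0,-0.015,0.41,0.14,0.035],
  [0,-0.02,0.46,0.14,0.035],
  [0,-0.025,0.51,0.14,0.035],
  [0,-0.03,0.56,0.14,0.035],
  [0,-0.035,0.61,0.14,0.035],
  [0,-0.038,0.65,0.13,0.035],
  [0,-0.038,0.679,0.11,0.035],
  [0,-0.038,0.679,0.08,0.035],
  [0,-0.038,0.679,0.07,0.035],
  [0,-0.038,0.679,0.07,0.035],
])

```text
t: 16.1
eef_pos: [0.4396, 0.3237, 0.0841]
tcp_rot: [[-0.07, 0.998, -0.001], [0.998, 0.07, -0.001], [-0.001, -0.001, -1.0]]
ft_force: [0.8, 0.3, -0.1]
gripper_width: 0.0266
```

Run:
```python
from h import *
a=snap('scene');t=snap('top'); r=robot.sense(); print(r['gripper_width'],r['eef_pos'],r['tcp_rot'][:,1],r['ft_force'])
A=cv2.resize(a['img'][120:180,345:425],None,fx=10,fy=10,interpolation=2)
cv2.imwrite('pics/g7.png',A[...,::-1])
```

```text
0.02680766614050682 [0.44043335 0.32412425 0.08571888] [9.97557268e-01 6.98488514e-02 7.97053825e-04] [ 0.13741155 -0.25571373  0.3072651 ]
```

View pics/g7.png

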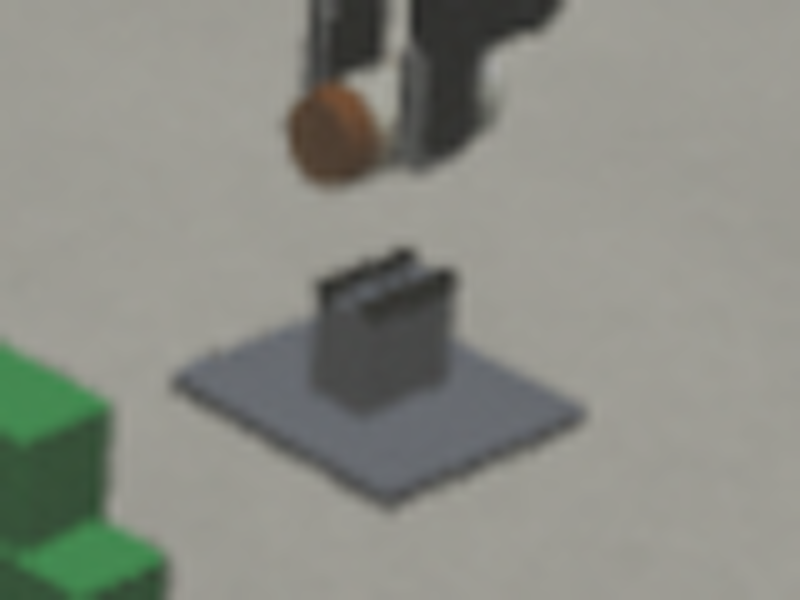

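The scene crop (10x, origin 345,120) shows the vial in the fingers, its amber end at (333,133). The cradle bars have their near ends at (325,292) and (370,312) and their far ends at (412,255) and (455,275). I check the alignment by calculation; that was the last picture.

Run:
```python
from h import *
S=load('scene');T=load('top')
e=robot.sense()['eef_pos']; ax=np.array([-.07,.998,0])
for dz in(.005,.0083,.012):
    print(dz,'end pred px',proj(S,e+[0,.0008,dz]-.029*ax),'seen',(345+33.3-.45,120+13.3-.45))
f=lambda x,y,z:atz(ray(S,345+x/10-.45,120+y/10-.45),z).round(4)
print('bars near',f(347,302,.042),'far',f(433,265,.042),'base corners',f(172,383,.008),f(392,508,.008),f(587,413,.008))
w=cloud(S)
print('end depth pts',np.nanmedian(w[131:136,376:381].reshape(-1,3),0))
# base centre from scene corners: left, right are diagonal
print('base c',(f(172,383,.008)+f(587,413,.008))/2)
# project seat and bars to top
print(proj(T,np.array([.4405,.325,.008])))
```

```text
0.005 end pred px [376.20050681 134.26185204] seen (377.85, 132.85000000000002)
0.0083 end pred px [376.28517499 133.16058309] seen (377.85, 132.85000000000002)
0.012 end pred px [376.38039855 131.92202162] seen (377.85, 132.85000000000002)
bars near [0.4471 0.3076 0.042 ] far [0.4431 0.3426 0.042 ] base corners [0.409  0.2776 0.008 ] [0.4987 0.2838 0.008 ] [0.4879 0.3651 0.008 ]
end depth pts [0.44788445 0.29805904 0.09594326]
base c [0.44845 0.32135 0.008  ]
[183.62628133 256.26533079]
```

Emit:
arm_command([
  [0,0.001,-0.001,-0.02,0],
  [0,0.001,-0.001,-0.03,0],
  [0,0.001,-0.001,-0.034,0],
  [0,0.001,-0.001,-0.036,0],
  [0,0.001,-0.001,-0.037,0],
  [0,0.001,-0.001,-0.037,0],
])

```text
t: 16.8
eef_pos: [0.4411, 0.3236, 0.0482]
tcp_rot: [[-0.071, 0.997, 0.001], [0.997, 0.071, 0.0], [0.0, 0.001, -1.0]]
ft_force: [-0.1, -0.3, 2.2]
gripper_width: 0.0267
```

Emit:
arm_command([
  [0,0,0,-0.001,0],
  [0,0,0,-0.001,0],
  [0,0,0,-0.001,0],
])

```text
t: 17.1
eef_pos: [0.4416, 0.3238, 0.0477]
tcp_rot: [[-0.071, 0.997, 0.002], [0.998, 0.071, 0.001], [0.001, 0.002, -1.0]]
ft_force: [0.4, -1.9, 15.0]
gripper_width: 0.0268
```

Emit:
arm_command([
  [0,0,0,0.0008,0],
  [33,0,0,0.0008,0],
  [36,0,0,0.0008,0],
  [40,0,0,0.0008,0],
  [45,0,0,0.0008,0],
  [60,0,0,0.0008,0],
  [70,0,0,0.0008,0],
  [70,0,0,0.0008,0],
])

```text
t: 17.9
eef_pos: [0.4408, 0.3235, 0.0473]
tcp_rot: [[-0.071, 0.997, -0.0], [0.997, 0.071, -0.0], [-0.0, -0.0, -1.0]]
ft_force: [-0.8, 0.1, -0.3]
gripper_width: 0.0599
```

Run:
```python
from h import *
S=snap('scene');w=cloud(S);h=cv2.cvtColor(S['img'],cv2.COLOR_RGB2HSV).astype(int)
print(robot.sense()['gripper_width'],robot.sense()['eef_pos'],robot.sense()['ft_force'])
m=(h[...,0]>3)&(h[...,0]<20)&(h[...,1]>90)
k,l,st,ce=cv2.connectedComponentsWithStats(m.astype(np.uint8))
for i in range(1,k):
    if 340<ce[i][0]<430 and 110<ce[i][1]<190: print(ce[i],st[i],np.nanmedian(w[l==i],0))
for dx in(-.01,0,.01):print('pred',proj(S,np.array([.4416+dx,.3245,.056])-.029*np.array([-.07,.998,0])))
```

```text
0.0600917587152173 [0.44081431 0.32351843 0.0473497 ] [-0.11209254 -0.09000529 -0.18846911]
[386.8 139. ] [386 138   3   3   5] [0.44439504 0.33418462 0.0665166 ]
[377.45454545 144.06818182] [374 141   8   7  44] [0.44791756 0.2983853  0.06163477]
[376. 148.] [376 148   1   1   1] [0.44214503 0.29942075 0.04762261]
pred [373.18922365 144.48721666]
pred [375.47362021 145.85655815]
pred [377.78240987 147.24052165]
```

Emit:
arm_command([
  [80,0,0,0.01,0],
  [100,0,0,0.04,0],
  [100,0,0,0.08,0],
  [100,0,0,0.12,0],
  [100,-0.05,-0.03,0.14,0.14],
  [100,-0.06,-0.08,0.14,0.29],
  [100,-0.06,-0.13,0.14,0.44],
  [100,-0.06,-0.18,0.14,0.59],
  [100,-0.06,-0.18,0.14,0.74],
  [100,-0.06,-0.18,0.14,0.89],
  [100,-0.06,-0.18,0.14,1.04],
  [100,-0.06,-0.18,0.14,1.19],
  [100,-0.06,-0.18,0.14,1.34],
  [100,-0.06,-0.18,0.14,1.49],
  [100,-0.06,-0.18,0.14,1.571],
  [100,-0.06,-0.18,0.14,1.571],
  [100,-0.06,-0.18,0.14,1.571],
])

```text
t: 19.65
eef_pos: [0.3809, 0.1434, 0.1877]
tcp_rot: [[-0.998, -0.068, 0.001], [-0.068, 0.998, -0.0], [-0.001, -0.0, -1.0]]
ft_force: [0.5, -0.1, 0.4]
gripper_width: 0.0856
```

Run:
```python
from h import *
T=snap('top');S=snap('scene');print(robot.sense()['eef_pos'],robot.sense()['tcp_rot'][:,1])
for n,s in(('top',T),('scene',S)):
    w=cloud(s); d=np.hypot(w[...,0]-.4405,w[...,1]-.325)
    p=w[(d<.045)&(w[...,2]>.053)&(w[...,2]<.08)]
    r=cv2.minAreaRect((p[:,:2]*1000).astype(np.float32)); print(n,len(p),r,np.percentile(p[:,2],95))
    vv,uu=np.where((d<.045)&(w[...,2]>.053)&(w[...,2]<.08)); print(uu.min(),uu.max(),vv.min(),vv.max())
u0=T['img'][248:266,160:205]
print(cv2.cvtColor(u0,cv2.COLOR_RGB2GRAY)[::2,::2])
```

```text
[0.38088639 0.14347074 0.18760164] [-6.88371176e-02  9.97627816e-01 -4.38480447e-04]
top 295 ((439.1951599121094, 324.66497802734375), (27.915752410888672, 58.86775207519531), 4.308806896209717) 0.07275005663545356
165 191 250 262
scene 150 ((448.31298828125, 324.85211181640625), (63.55108642578125, 24.11893653869629), 86.549560546875) 0.06852808057512247
374 394 136 148
[[143 144 142 135  89  85  85  89  89  84  87  86  88  85  88  88  88  84
   64  74  74  61  51]
 [142 142 141 128  81  84  81  75  88 103 105 101  94  60  60  75  84  66
   67  71  79  75  74]
 [142 141 140 134 135 128  75  57 121 149 148 149 114  64  48  46  84  53
   43  69  78  74  79]
 [139 141 144 155 154 144  79  67 129 154 151 151 109  70  59  39  72  62
   69  48  56  71  78]
 [143 142 146 159 157 141  78  78 133 150 150 146 111  69  57  35  63  66
   75  80  69  39  60]
 [142 141 144 157 157 147  74  73 128 147 146 146 121  66  57  44  78  72
   75  78  80  76  61]
 [139 137 137 149 154 153  82  49 112 148 142 141 122  59  60  57  78  57
   62  77  78  77  78]
 [140 139 137 125 107 110  86  68  82  97  96  86  88  87  90  87  67  69
   65  64  70  78  77]
 [135 139 138 135  90  86  86  85  86  88  89  86  90  92  87  86  62  68
   75  84  80  71  73]]
```

The vial lies in the cradle: centre (0.439, 0.325), yaw 4.3°, top at z≈0.07. Next I take it by its ends.

Emit:
arm_command([
  [100,0.02,0.045,0,0],
  [100,0.035,0.09,0,0],
  [100,0.05,0.14,0,0],
  [100,0.059,0.181,0,0],
  [100,0.059,0.181,0,0],
  [100,0.059,0.181,-0.04,0],
  [100,0.059,0.181,-0.08,0],
  [100,0.059,0.181,-0.11,0],
  [100,0.059,0.181,-0.13,0],
  [100,0.059,0.181,-0.1435,0],
  [100,0.059,0.181,-0.1435,0],
  [100,0.059,0.181,-0.1435,0],
], grip_force=25)

```text
t: 20.95
eef_pos: [0.44, 0.3248, 0.0446]
tcp_rot: [[-0.997, -0.071, 0.001], [-0.071, 0.997, 0.0], [-0.001, 0.0, -1.0]]
ft_force: [0.3, 0.2, 0.5]
gripper_width: 0.0855
```

Emit:
arm_command([
  [85,0,0,0,0],
  [78,0,0,0,0],
  [74,0,0,0,0],
  [71,0,0,0,0],
  [68,0,0,0,0],
  [60,0,0,0,0],
  [0,0,0,0,0],
  [0,0,0,0,0],
  [0,0,0,0,0],
  [0,0,0,0.005,0],
  [0,0,0,0.01,0],
  [0,0,0,0.03,0],
  [0,0,0,0.05,0],
  [0,0,0,0.05,0],
])

```text
t: 22.35
eef_pos: [0.4405, 0.3251, 0.0962]
tcp_rot: [[-0.997, -0.071, 0.002], [-0.071, 0.997, 0.002], [-0.002, 0.002, -1.0]]
ft_force: [-0.4, 0.6, -1.6]
gripper_width: 0.0575
```

Run:
```python
from h import *
S=snap('scene');w=cloud(S);e=robot.sense();print(e['eef_pos'],e['gripper_width'],e['ft_force'])
# vial label/cap bright pixels around the expected place
h=cv2.cvtColor(S['img'],cv2.COLOR_RGB2HSV).astype(int)
c=proj(S,e['eef_pos']+[0,0,.012]); print('pred vial px',c)
m=(h[...,0]>3)&(h[...,0]<22)&(h[...,1]>90)
k,l,st,ce=cv2.connectedComponentsWithStats(m.astype(np.uint8))
for i in range(1,k):
    if 340<ce[i][0]<430 and 90<ce[i][1]<190: print(ce[i],st[i],np.nanmedian(w[l==i],0))
g=cv2.cvtColor(S['img'],cv2.COLOR_RGB2GRAY)
x,y=c.astype(int); print(g[y-14:y+22:2,x-24:x+26:2])
```

```text
[0.44023674 0.32474112 0.09491977] 0.057519709283788086 [-0.10294513  0.44729014 -0.58337556]
pred vial px [384.20295629 126.08840543]
[389.09090909 123.45454545] [387 121   4   7  11] [0.44963971 0.33321091 0.11667128]
[381.07692308 127.15384615] [380 125   3   6  13] [0.45474284 0.30076068 0.11648002]
[[153 152 153  86  52  64  48  49  85 113  50  67 137 155 154 128  58  47
   48  57 144 154 154 154 154]
 [153 152 153  97  53  58  49  49  94  63  50 123 155 156 156  78  48  50
   87 109 154 154 155 155 154]
 [155 155 155 126  51  54  50  52  51  51  57 156 157 157 155  62  49  48
   62 123 156 156 156 155 154]
 [154 154 155 154 146 108  57  50  50  49  98 157 157 157 158  59  57  49
   65 140 156 157 157 155 155]
 [155 155 155 156 155 154 113  50  50  70 115 157 157 144 144 167 168 115
   68 158 158 159 158 157 156]
 [155 154 154 154 155 156  89  53  51  81 111 160 163 149  94 117 165 153
   84 157 157 157 158 157 157]
 [157 155 155 155 157 157  81  53  51  85  83 144 163 163 140  83 139 135
  125 157 157 156 157 158 157]
 [156 157 157 156 157 158  67  51  55  85  74  92 159 153 13
[... 395 characters left out ...]
54 135 141 157 156 155 156 157 156 157
  156 155 156 154 155 154 153]
 [156 156 156 157 156 155 156 157 157 156 156 156 157 157 156 156 156 156
  156 156 156 155 155 155 154]
 [155 156 157 158 155 155 157 158 157 155 155 157 157 156 157 156 158 157
  158 157 156 157 155 155 155]
 [156 156 157 157 155 156 156 157 155 155 156 157 155 157 157 157 156 157
  157 157 157 156 156 156 154]
 [157 155 157 158 157 156 156 157 156 156 157 157 156 157 157 155 157 157
  159 157 156 156 156 157 156]
 [155 156 156 156 157 156 156 154 155 155 155 156 138 141 156 155 156 157
  157 157 157 158 159 158 157]
 [157 157 157 157 158 158 157 155 155 144 121  79  58  96 136 143 154 155
  158 158 157 157 157 158 157]]
```

Emit:
arm_command([
  [0,0,0,0.04,0],
  [0,0.01,-0.01,0.08,0],
  [0,0.035,-0.05,0.09,0.02],
  [0,0.06,-0.09,0.09,0.04],
  [0,0.085,-0.13,0.09,0.06],
  [0,0.11,-0.17,0.09,0.08],
  [0,0.13,-0.21,0.09,0.1],
  [0,0.155,-0.25,0.09,0.12],
  [0,0.175,-0.29,0.09,0.13],
  [0,0.19,-0.325,0.09,0.132],
  [0,0.2,-0.345,0.08,0.132],
  [0,0.203,-0.354,0.05,0.132],
  [0,0.203,-0.354,0.01,0.132],
  [0,0.203,-0.354,-0.01,0.132],
  [0,0.203,-0.354,-0.01,0.132],
  [0,0.203,-0.354,-0.01,0.132],
])

```text
t: 24.0
eef_pos: [0.6429, -0.0293, 0.0843]
tcp_rot: [[-0.979, -0.202, 0.0], [-0.202, 0.979, 0.0], [-0.0, 0.0, -1.0]]
ft_force: [0.5, -0.2, -1.3]
gripper_width: 0.0573
```

```bash
cat > sc.py <<'E'
from h import *
S=snap('scene');w=cloud(S);e=robot.sense();print(e['eef_pos'],e['tcp_rot'][:,1].round(3),e['gripper_width'],e['ft_force'].round(1))
T=snap('top');c,s=.9797,.2002
for n,q in(('scene',S),('top',T)):
    w=cloud(q);h=cv2.cvtColor(q['img'],cv2.COLOR_RGB2HSV).astype(int)
    m=(h[...,0]>50)&(h[...,0]<75)&(h[...,1]>120)&(abs(w[...,0]-.615)<.07)&(abs(w[...,1]+.035)<.08)
    p=w[m]-[.571,-.044,.036]; 
    if len(p)<10: print(n,'no scraper seen'); continue
    X=p[:,0]*c+p[:,1]*s;Y=-p[:,0]*s+p[:,1]*c
    print(n,len(p),'scraper plate x pct',np.percentile(X,[3,50,97]).round(4),'y',np.percentile(Y,[2,98]).round(4),'ztop',np.percentile(w[m][:,2],97).round(4))
E
python3 sc.py
```

```text
[ 0.64328965 -0.02926351  0.08497654] [-0.202  0.979 -0.   ] 0.05777651195250257 [-0.5 -0.1  0.7]
scene 71 scraper plate x pct [0.0373 0.0464 0.0587] y [-0.047  -0.0169] ztop 0.0841
top 120 scraper plate x pct [0.0187 0.0425 0.0548] y [0.0168 0.0461] ztop 0.2103
```

Emit:
arm_command([
  [0,0.0015,0.0003,-0.01,0],
  [0,0.0015,0.0003,-0.02,0],
  [0,0.0015,0.0003,-0.028,0],
  [0,0.0015,0.0003,-0.034,0],
  [0,0.0015,0.0003,-0.037,0],
  [0,0.0015,0.0003,-0.038,0],
  [0,0.0015,0.0003,-0.039,0],
  [0,0.0015,0.0003,-0.039,0],
])

```text
t: 24.9
eef_pos: [0.6444, -0.0292, 0.045]
tcp_rot: [[-0.979, -0.202, 0.0], [-0.202, 0.979, -0.0], [-0.0, -0.0, -1.0]]
ft_force: [-0.8, -0.1, -0.9]
gripper_width: 0.0576
```

Emit:
arm_command([
  [0,0,0,-0.0007,0],
  [0,0,0,-0.0014,0],
  [0,0,0,-0.0014,0],
])

```text
t: 25.2
eef_pos: [0.6443, -0.0292, 0.0434]
tcp_rot: [[-0.979, -0.202, -0.0], [-0.202, 0.979, -0.0], [0.0, -0.0, -1.0]]
ft_force: [-0.2, -0.0, -0.9]
gripper_width: 0.0572
```

Emit:
arm_command([
  [0,0,0,-0.0006,0],
  [0,0,0,-0.0012,0],
  [0,0,0,-0.0012,0],
])

```text
t: 25.5
eef_pos: [0.6444, -0.0292, 0.0433]
tcp_rot: [[-0.979, -0.202, 0.0], [-0.202, 0.979, -0.0], [-0.0, -0.0, -1.0]]
ft_force: [-7.2, -0.5, 16.7]
gripper_width: 0.0579
```

Emit:
arm_command([
  [0,0,0,0.0007,0],
  [0,0,0,0.0007,0],
  [0,0,0,0.0007,0],
])

```text
t: 25.8
eef_pos: [0.6444, -0.0292, 0.0433]
tcp_rot: [[-0.979, -0.202, 0.0], [-0.202, 0.979, -0.0], [-0.0, -0.0, -1.0]]
ft_force: [-2.9, -1.6, 8.2]
gripper_width: 0.0576
```

Light contact with the plate. I release slowly and wait.

Emit:
arm_command([
  [0,0,0,0.0004,0],
  [69,0,0,0.0004,0],
  [71,0,0,0.0004,0],
  [74,0,0,0.0004,0],
  [78,0,0,0.0004,0],
  [84,0,0,0.0004,0],
  [92,0,0,0.001,0],
  [100,0,0,0.001,0],
  [100,0,0,0.001,0],
  [100,0,0,0.001,0],
  [100,0,0,0.001,0],
  [100,0,0,0.001,0],
])

```text
t: 27.0
eef_pos: [0.6443, -0.0292, 0.044]
tcp_rot: [[-0.979, -0.202, 0.0], [-0.202, 0.979, -0.0], [-0.0, -0.0, -1.0]]
ft_force: [0.1, -0.1, -0.2]
gripper_width: 0.0854
```

```bash
python3 sc.py
```

```text
[ 0.64435368 -0.02918257  0.04397598] [-0.202  0.979 -0.   ] 0.08535081049427948 [0.6 0.1 0.6]
scene 59 scraper plate x pct [0.0382 0.0493 0.0722] y [-0.0468  0.0451] ztop 0.1069
top 108 scraper plate x pct [0.0312 0.0419 0.0546] y [0.0178 0.046 ] ztop 0.0886
```

Free of contact. I lift straight up and move clear, then check both views.

Emit:
arm_command([
  [100,0,0,0.01,0],
  [100,0,0,0.03,0],
  [100,0,0,0.06,0],
  [100,0,0,0.1,0],
  [100,0,0,0.14,0],
  [100,-0.01,0.05,0.16,0],
  [100,-0.02,0.1,0.16,0],
  [100,-0.03,0.15,0.16,0],
  [100,-0.04,0.2,0.16,0],
  [100,-0.05,0.25,0.16,0],
  [100,-0.05,0.28,0.16,0],
  [100,-0.05,0.28,0.16,0],
  [100,-0.05,0.28,0.16,0],
])

```text
t: 28.4
eef_pos: [0.594, 0.2515, 0.2045]
tcp_rot: [[-0.979, -0.203, 0.0], [-0.203, 0.979, 0.0], [-0.0, -0.0, -1.0]]
ft_force: [0.1, -0.6, -0.7]
gripper_width: 0.0856
```

```bash
cat > fin.py <<'E'
from h import *
c,s=.9797,.2002
print(robot.sense()['eef_pos'])
for n in('top','scene'):
    q=snap(n);w=cloud(q);h=cv2.cvtColor(q['img'],cv2.COLOR_RGB2HSV).astype(int);p=w-[.571,-.044,.036]
    X=p[...,0]*c+p[...,1]*s;Y=-p[...,0]*s+p[...,1]*c;Z=p[...,2]-.07*X
    g=(h[...,0]>50)&(h[...,0]<75)&(h[...,1]>120)&(abs(X-.045)<.05)&(abs(Y)<.07)
    v=(Z>.012)&(Z<.033)&(X>.055)&(X<.092)&(abs(Y)<.06)&~g&(h[...,1]<1000)
    for nm,m in(('scraper',g),('scraper top',g&(Z>.04)),('vial',v)):
        if m.sum()<10: print(n,nm,m.sum());continue
        r=cv2.minAreaRect(np.stack([X[m],Y[m]],1).astype(np.float32)*1000)
        print(n,nm,m.sum(),'xy',X[m].mean().round(4),Y[m].mean().round(4),'Ztop',np.percentile(Z[m],90).round(4),np.round(r[0],1),np.round(r[1],1),round(r[2],1))
E
python3 fin.py; python3 chips.py
```

```text
[0.59402252 0.25153329 0.20447826]
top scraper 361 xy 0.0434 0.0011 Ztop 0.0487 [45.2  0.5] [92.3 29.1] 87.4
top scraper top 241 xy 0.0425 -0.0006 Ztop 0.0493 [42.7 -0.6] [23.4 60. ] 0.2
top vial 233 xy 0.0705 -0.0004 Ztop 0.0299 [71.3 -0.4] [25.9 57.8] 0.5
scene scraper 199 xy 0.0473 -0.0087 Ztop 0.0451 [46.5 -0.3] [25.  92.6] 1.6
scene scraper top 135 xy 0.0465 -0.0019 Ztop 0.0453 [46.9 -0.5] [59.8 24.4] 89.7
scene vial 419 xy 0.0721 -0.0049 Ztop 0.028 [72.6 -1.3] [34.8 91.5] 0.0
top [335. 174.] 19 [ 0.645 -0.052  0.066]
top [323. 176.] 22 [ 0.64  -0.022  0.069]
top [354. 247.] 7 [ 0.469 -0.103  0.02 ]
top [341. 255.] 23 [ 0.449 -0.071  0.011]
top [349. 254.] 24 [ 0.453 -0.091  0.011]
scene [258. 202.] 9 [ 0.447 -0.072  0.008]
scene [252. 205.] 9 [ 0.452 -0.09   0.009]
scene [322. 215.] 18 [ 0.648 -0.021  0.065]
scene [311. 221.] 28 [ 0.653 -0.052  0.066]
[0.59472351 0.2496619  0.20422928]
```

Run:
```python
from h import *
print(robot.sense()['t'],order.finish_job())
```

```text
the job is handed in; nothing more can be done
28.6 None
```

The whole sequence is done and handed in at t = 28.6 s of the 72 s allowed; no verdict was reported.

**What I did:** I gripped the middle-sized scraper by the ends of its grip and swept all three chips into the catch tray in one pass. I then stood it on the blue band and let go. The vial went from the blue tray to the cradle, was released, was taken again by its ends, and was laid uphill of the scraper.

**Last checks, in the plate's frame:**

| Item | Reading | Required |
|---|---|---|
| Scraper centre x | 43–47 mm | 30–62 mm |
| Scraper centre y | within 1 mm of the middle | 35 mm at most |
| Scraper alignment | parallel to the band within about 3° | 0.2 rad (11°) |
| Vial centre x | about 71 mm | 50–100 mm |
| Vial centre y | within about 1 mm of the middle (top view) | 50 mm at most |
| Vial to scraper, centre to centre | about 27 mm | 22–32 mm |
| Vial alignment with scraper | parallel within about 1° | 0.2 rad (11°) |

The arm was well clear, with its TCP at z = 0.20 m, and the last force readings before handing in were near zero.

**Disagreements and unchecked points:**
- The two cameras disagreed by up to about 4–5 mm, mostly along x.
- One chip stands on edge inside the tray near the lip. Only the top camera sees it; I put it about 27 mm from the tray's centre, inside the 40 mm limit.
- While I was setting the vial down, the force briefly read 17 N upward with 7 N sideways. I backed off before letting go.
- I did not re-measure the bystanders at the end. I routed every carry to clear them and felt no contact.

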